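# Lift the glass globe off its pedestal with padded tongs

## Task

The clear glass globe has to come off its pedestal for cleaning without a finger mark on it. Turn the knurled brass knob on the post anticlockwise (seen from above), fully back to its stop, so that the keeper arm swings clear of the globe; then take the tongs by their two arms, squeeze their padded tips onto the globe and lift it straight up, at least 6 cm above its seat. Finish still holding it up in the tongs; the gripper itself never touches the glass, the globe is not dropped, and the angel, igloo and dish are left where they stand.

Things in the scene. Friction and masses are not known exactly. Their poses are not given: they have to be found in the camera images.
- stand: fixed gold-toned display stand: 8 mm base plate on the shelf with a turned pedestal and, 72 mm beside it, an upright 12 mm post (at x 0, y +72 mm in the stand's frame). Origin: on the shelf, under the pedestal's axis; z up. The pedestal ends in a ring seat (29 mm across, top 61 mm above the shelf) where the globe rests. 130 mm tall at the knob; it does not move.
- globe: solid clear glass ball, 36 mm in diameter, about 60 g, resting loose in the pedestal's ring seat with its centre 76 mm above the shelf. Origin: its centre. Its axes may point anywhere once it has moved.
- knob (a joint): angle (rad) of the knob on the post, one piece with the keeper arm below it. 0 = hard home stop, arm parked clear; at 1.25 the arm's felt pad is straight above the globe, 2.5 mm over the glass. Falls as the knob turns anticlockwise seen from above. Starts between 1.08 and 1.40; light friction (0.05 Nm), stays where it is left.
- knob_grip (a point): point on the knob's vertical turning axis at its mid height, 116 mm above the shelf. The knurled knob is a brass cylinder 27 mm in diameter, from 104 to 128 mm above the shelf (a 1 mm button on top). The keeper arm starts right under it (top 102.5 mm above the shelf), so fingertips must stay above 104 mm.
- keeper_pad (a point): centre of the underside of the keeper's felt pad (24 mm disc) at the end of the arm, 72 mm from the knob's axis and 96.5 mm above the shelf. With the knob at its stop it lies 68 mm towards +x and 23 mm towards -y from the post, in the stand's frame.
- tongs: loose steel spring tongs, about 90 g, 226 mm long, lying on their side, 18 mm tall, arms opening sideways. Origin: on the shelf between the grip sleeves, near the centre of mass; x to the tips, y across, z up. Arms turn on hinges at x -95 mm. Dark rubber grip sleeves run x -28 to +28 mm, full height, 44 mm over their outer faces at rest, 34 mm (then parallel) when the tips hold the globe.
- tongs_tip (a point): middle point between the two tip pads, 95 mm ahead of the tongs' origin and 9 mm up. The dark pads are 34 mm long and 18 mm tall; the gap between them is 57 mm at rest, 36 mm with the sleeves at 34 mm (it changes twice as much as the sleeves' width). Squeezing at the sleeves starts to close them at about 6 N and takes about 9 N at the globe's width; let go, they spring open.
- angel: bystander: bisque angel figurine, 89 mm tall, 50 mm wide at the foot, loose. Origin: centre of its underside.
- igloo: bystander: blue resin igloo, 84 mm wide, 42 mm tall, with a short entrance tunnel, loose. Origin: centre of the dome's underside.
- dish: bystander: small white trinket dish, 80 mm wide, 24 mm tall, loose. Origin: centre of its underside.
Not all that is in view belongs to the job. Of the things that look like the globe, the smallest one is meant. There is more than one size of the stand; the one meant has the size given above.

How it is judged:
By the outcome, as a careful person would: the job done as asked, in the order asked, and still so for the second after the job is handed in, while the arm keeps its last pose, push and grip.
It also fails if it takes over 58 s, if anything falls off the work surface, if the arm or the gripper's body presses on something with over 40 N, if the wrist force passes 120 N, or if a joint passes its speed limit or range.

## Robot

A 6-joint arm with a two-finger parallel gripper is mounted at the origin on the work surface. World frame = base frame: x ahead of the robot, y to its left, z up, the work surface at z = 0. Lengths are in m, angles in degrees, forces in N, time in s.
With the tool pointing down it reaches from about 0.375 to 0.9 m from the base axis. Payload 3.1 kg.
Tool frame: the origin (TCP) lies at the very end of the fingers, on their centre line; the grasp point (between the pads) lies 19 mm behind it; z points along the fingers, y is the line along which they close (so a half turn about z gives the same grasp; the last joint's range is limited). The gripper opens to 87 mm and grips with 3 to 60 N. Pads are 19 mm wide; open, the fingers measure 117 mm over their backs; the gripper's body (75 mm by 190 mm) begins 51 mm behind the grasp point.
Start: joints at [-84.425, 30.224, 82.088, -0, 67.689, -10.227], TCP at [0.17, -0.601, 0.223] pointing down, gripper open.
Joint ranges: [-176.69, 176.69], [-43.24, 126.21], [12.49, 139.97], [-82, 262], [0, 151.66], [-163.58, 163.58]. Speed limits (degrees/s): [159.86, 159.86, 180, 180, 180, 180].

## Interface

Orientations are given as a 3x3 rotation matrix whose columns are the frame's x, y, z axes.
In Python, from rig import bot gives the robot as it stands.
- The arm moves only by the tool move_arm, never from a script. Its argument "increments" is a list of rows, each an object with "xyz": the shift along the tool's x, y, z in mm, a list of three; "roll": the turn about the tool's z in rad; "grip": the opening in per cent of the stroke, from 0 (shut) to 100 (fully open). A call has 1 to 5 rows; each row shifts and turns the commanded pose from where the row before left it, along the tool's axes as they then stand; what a row does not reach is not made up. A row lasts 1/12 s, in which the tool goes at most 41.7 mm and 7.16 degrees, less where a joint would pass 70% of its speed; a pose out of reach is approached as far as the arm can. A call is refused whole if a number of a shift passes 41.7 or a number of a turn 0.125, either way. A call with a gripper value outside its range is refused whole. The fingers move at their own pace and stop on an object; the grip force is fixed at half the most. Time passes only in rows, so rows that do not move let the fingers close. It gives the time, the measured TCP pose, the force, the opening and the grip force at its end, in the units of the state.
- bot.read_state(): the state, without advancing time (a new reading comes with each control period).
- bot.capture(name): name is "scene" or "side" or "wrist"; returns (picture, depth): 480x640x3 uint8, red, green, blue; 480x640 float32, m along the optical axis (not along the pixel's ray), 0 where there is no reading.
- bot.camera_model(name): a dict with "intrinsics" (3x3 intrinsics, pixels), "rvec" (rotation vector, rad) and "tvec" (3), from world to camera coordinates, as OpenCV has them; the wrist camera has in their place "tool_from_camera" (4x4, takes a point from camera to tool coordinates, whose origin is the TCP and whose axes are the flange's). Camera axes: x right, y down, z forward; pixel columns grow to the right and rows downward; lengths in m; the calibration is good to about 2 mm. A picture is of the moment at which its call begins: read the wrist's pose just before it. camera_model takes no time and is no camera call.
- bot.hand_in(): hands the job in; it is judged then, once.
Trained networks look in the newest picture that a camera, given by its name, has taken for a name from the list of things; names that differ only in an ending like _2 or _b are one class to them, and where a whole thing is asked for, a point or a joint stands for the part that bears it (a point fixed in the world has none). Each returns a list of dicts, best first, with "conf" (0 to 1); they miss things now and then, are a little off and sometimes report something else, mostly with a low value. They report only what shows in the picture. A call takes as long as a camera call. They do not tell look-alikes from the thing itself.
- bot.spot_in(label, camera): "at" ([x, y, z] in m, in the coordinates of the camera as it stood for that picture, good to about 4 mm: the middle of the surface that is visible of it).
- bot.trace(label, camera): "mask" (480x640 bool, what is visible of it).
The state is a dict: "time_s": time; "joint_positions": joint angles; "qvel": joint speeds; "tau": joint torques, N m; "position": TCP position; "tcp_rot": TCP orientation; "force": force on the tool from outside, world axes, zero at the start; "moment": the same for the moment, N m; "opening": opening from 0.0 (shut) to 1.0 (fully open); "grasp_force": force on a finger pad.
Only numpy, scipy, OpenCV 4.12 (cv2) and the standard library are available. Lean on these libraries where they do the work, as an engineer would, in place of code of your own. Each camera call takes 0.05 s, during which the arm holds its last target. There are 200 camera calls.

## Working session

There is one attempt and no reset: what is moved stays moved. The work goes in short steps, Python scripts to look and compute and a tool call to move; the robot and the scene stay as the last step left them, time stands still between calls to the robot, and variables do not carry over. Pictures are saved under pics/ and viewed, at most 12 in all, crops included, and the job is handed in when it is done.

Besides the shell and the picture viewer there is one more tool, called as a command line: name --argument value ..., lists and objects as JSON in quotes. move_arm: Moves the arm, as the interface text tells. Its arguments: {"type":"object","properties":{"increments":{"type":"array"}},"required":["increments"]}

```bash
mkdir -p pics; cat > h.py <<'E'
import numpy as np, cv2
from rig import bot
def cam(n,st=None):
    m=bot.camera_model(n);K=np.array(m["intrinsics"],float)
    if n=="wrist":
        st=st or bot.read_state();T=np.eye(4);T[:3,:3]=st["tcp_rot"];T[:3,3]=st["position"]
        return K,T@np.array(m["tool_from_camera"])
    R=cv2.Rodrigues(np.array(m["rvec"],float))[0];T=np.eye(4);T[:3,:3]=R.T;T[:3,3]=-R.T@np.array(m["tvec"],float).ravel()
    return K,T
def w(T,p): return (T[:3,:3]@np.array(p,float).reshape(-1,3).T).T+T[:3,3]
def cloud(K,T,d,mask=None):
    v,u=np.nonzero((d>0) if mask is None else (mask&(d>0)));z=d[v,u]
    return w(T,np.c_[(u-K[0,2])/K[0,0]*z,(v-K[1,2])/K[1,1]*z,z]),u,v
def px(K,T,P):
    c=(np.atleast_2d(P)-T[:3,3])@T[:3,:3];q=c@K.T;return q[:,:2]/q[:,2:]
E
python3 - <<'E'
from h import *
np.set_printoptions(precision=4,suppress=True)
ims=[]
for n in ["scene","side"]:
    im,d=bot.capture(n);K,T=cam(n);np.savez(f"pics/{n}0.npz",im=im,d=d);cv2.imwrite(f"pics/{n}0.png",im[...,::-1])
    print(n,T[:3,3],T[:3,2])
    for l in ["stand","globe","knob","keeper_pad","tongs","tongs_tip","angel","igloo","dish"]:
        for r in bot.spot_in(l,n)[:4]: 
            p=w(T,r["at"])[0];print(l,round(r["conf"],2),p,px(K,T,p)[0].round())
print(bot.read_state()["time_s"], bot.camera_model("wrist"))
E
```

```text
scene [1.1722 0.8526 1.0946] [-0.3863 -0.5774 -0.7193]
stand 0.94 [0.7324 0.1828 0.0117] [316. 323.]
globe 0.73 [0.6667 0.0811 0.0397] [314. 273.]
globe 0.67 [0.5744 0.1552 0.0849] [367. 262.]
globe 0.55 [0.5287 0.0527 0.0352] [355. 242.]
knob 0.91 [0.5766 0.215  0.1129] [384. 271.]
knob 0.63 [0.7378 0.1841 0.0767] [314. 306.]
keeper_pad 0.83 [0.5767 0.214  0.111 ] [383. 271.]
keeper_pad 0.46 [0.7357 0.186  0.0734] [315. 307.]
tongs 0.83 [ 0.5076 -0.2241  0.0117] [300. 185.]
tongs_tip 0.96 [ 0.5088 -0.2239  0.0121] [300. 185.]
angel 0.96 [ 0.791  -0.0412  0.0391] [241. 263.]
igloo 0.6 [0.4636 0.3432 0.0262] [458. 311.]
igloo 0.16 [0.5776 0.2164 0.1072] [384. 273.]
dish 0.63 [ 0.7496 -0.2543  0.0145] [216. 213.]
dish 0.18 [0.5808 0.1929 0.0122] [373. 295.]
side [0.1731 0.7927 0.7728] [ 0.4196 -0.6688 -0.6137]
stand 0.84 [0.7223 0.1752 0.0091] [252. 295.]
stand 0.81 [0.5699 0.1876 0.01  ] [319. 332.]
globe 0.8 [0.5549 0.152  0.0801] [338. 293.]
globe 0.7 [0.5132 0.0596 0.0372] [386. 289.]
globe 0.56 [0.6497 0.0812 0.036 ] [314. 269.]
knob 0.88 [0.568  0.2149 0.1066] [310. 301.]
knob 0.
[... 163 characters left out ...]
232  0.0085] [454. 223.]
tongs_tip 0.86 [ 0.4979 -0.2244  0.0057] [456. 224.]
angel 0.98 [ 0.779  -0.0457  0.0427] [295. 210.]
igloo 0.64 [0.4409 0.345  0.0217] [336. 432.]
igloo 0.57 [0.5589 0.1512 0.0792] [337. 292.]
igloo 0.27 [ 0.7794 -0.0416  0.0413] [293. 212.]
dish 0.84 [ 0.7526 -0.2522  0.0148] [356. 179.]
dish 0.54 [0.5694 0.1871 0.0088] [320. 333.]
1.0 {'intrinsics': array([[415.9421,   0.    , 319.9998],
       [  0.    , 415.9421, 242.2253],
       [  0.    ,   0.    ,   1.    ]]), 'tool_from_camera': array([[ 0.0007, -0.9543, -0.2988,  0.0844],
       [ 1.    ,  0.0011, -0.0011, -0.0009],
       [ 0.0014, -0.2988,  0.9543, -0.1619],
       [ 0.    ,  0.    ,  0.    ,  1.    ]])}
```

View pics/scene0.png

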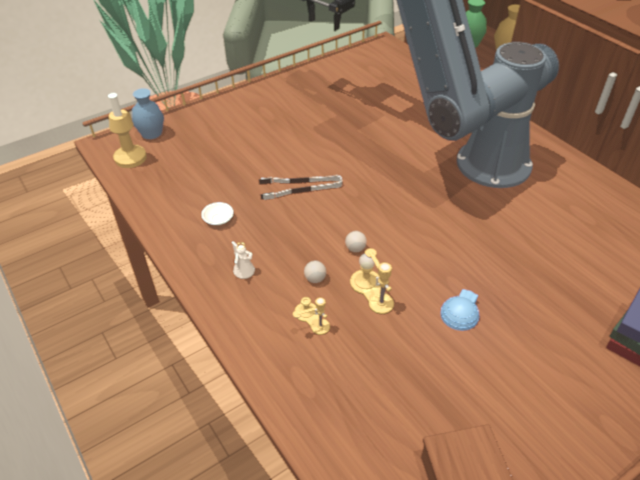

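View pics/side0.png

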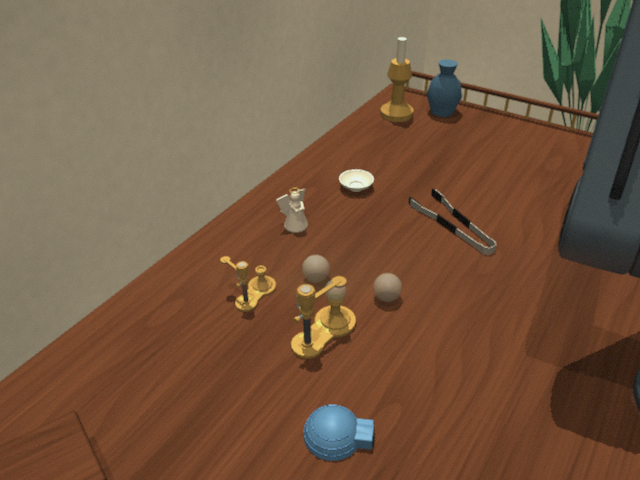

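The pictures show the globe candidates at scene pixels (367,262), (356,242) and (315,272). The one at (367,262) is the smallest and sits on a pedestal under a keeper; the other two are larger balls lying on the table. There are two stands: one at (370,285), about 110–130 mm tall, and a smaller one at (312,315), about 80 mm tall. I take the larger stand and its globe, and will confirm both with a crop and sizes.

```bash
python3 - <<'E'
from h import *
np.set_printoptions(precision=4,suppress=True)
crops=[]
for n,(u0,v0) in {"scene":(290,225),"side":(210,240)}.items():
    z=np.load(f"pics/{n}0.npz");im,d=z["im"],z["d"];K,T=cam(n);P,u,v=cloud(K,T,d)
    crops.append(cv2.resize(im[v0:v0+130,u0:u0+130 if n=="scene" else u0+130][...,::-1],(400,400),interpolation=cv2.INTER_CUBIC))
    near=np.hypot(P[:,0]-.575,P[:,1]-.215)<.03
    k=P[near&(P[:,2]>.122)];print(n,"knobtop",len(k),k.mean(0),k[:,2].max(), (k[:,:2].min(0)+k[:,:2].max(0))/2,np.ptp(k,0))
    near=np.hypot(P[:,0]-.73,P[:,1]-.185)<.06;print("small stand max z",np.percentile(P[near,2],99.5))
    b=np.hypot(P[:,0]-.568,P[:,1]-.185)<.09
    b&=(P[:,2]>.005)&(P[:,2]<.011);q=P[b];print("base",len(q),q.min(0),q.max(0))
    a=(np.hypot(P[:,0]-.568,P[:,1]-.17)<.08)&(P[:,2]>.095)&(P[:,2]<.106);print("arm",P[a].min(0),P[a].max(0),len(P[a]))
    for r in bot.trace("globe",n):
        m=r["mask"];Q,_,_=cloud(K,T,d,m);vv,uu=np.nonzero(m);print("globe",r["conf"],m.sum(),uu.mean(),vv.mean(),np.median(Q,0) if len(Q) else None, "diam",2*np.sqrt(m.sum()/np.pi)/K[0,0]*np.median(d[m]))
    t=(P[:,0]>.35)&(P[:,0]<.68)&(P[:,1]<-.12)&(P[:,1]>-.33)&(P[:,2]>.006)&(P[:,2]<.03);q=P[t];c=im[v[t],u[t]].astype(int).max(1)
    print("tongs",len(q),q.min(0),q.max(0)); 
    np.savez(f"pics/t_{n}.npz",q=q,c=c)
    dk=q[c<70];
    if len(dk)>4:
        _,lab,cen=cv2.kmeans(dk[:,:2].astype(np.float32),4,None,(3,50,1e-5),10,cv2.KMEANS_PP_CENTERS);print("dark",len(dk),cen,np.bincount(lab.ravel()))
cv2.imwrite("pics/crop.png",np.hstack(crops))
E
```

```text
scene knobtop 118 [0.5805 0.2191 0.1273] 0.13389503068231068 [0.5787 0.2184] [0.0305 0.0283 0.0118]
small stand max z 0.09380563042766712
base 560 [0.4888 0.1076 0.005 ] [0.6528 0.2726 0.011 ]
arm [0.549  0.1356 0.0951] [0.5987 0.2286 0.1056] 143
globe 0.76 380 355.2842105263158 241.04473684210527 [0.5286 0.0531 0.0385] diam 0.05315462411366622
globe 0.72 121 365.801652892562 261.8099173553719 [0.5768 0.1547 0.0856] diam 0.02772432085101268
globe 0.7 389 314.45501285347046 271.7095115681234 [0.6651 0.0789 0.0401] diam 0.05130213405959791
tongs 635 [ 0.3514 -0.3288  0.006 ] [ 0.6749 -0.1223  0.0241]
dark 61 [[ 0.5781 -0.2951]
 [ 0.4882 -0.2373]
 [ 0.516  -0.2084]
 [ 0.5108 -0.2508]] [ 6 15 29 11]
side knobtop 191 [0.5753 0.2178 0.1257] 0.12936660504906738 [0.5767 0.2156] [0.0296 0.0285 0.0073]
small stand max z 0.09097795970190714
base 919 [0.5296 0.1106 0.005 ] [0.6041 0.2434 0.011 ]
arm [0.5473 0.133  0.095 ] [0.5941 0.2295 0.1059] 276
globe 0.75 602 314.8936877076412 268.4933554817276 [0.6493 0.0795 0.0364] diam 0.050507159506502176
globe 0.67 649 386.42218798151004 287.45608628659477 [0.5142 0.0553 0.0366] diam 0.05054975947986964
globe 0.58 223 335.7533632286995 293.80269058295966 [0.5575 0.1555 0.0782] diam 0.027590115281536914
tongs 771 [ 0.4006 -0.3076  0.006 ] [ 0.6198 -0.1654  0.0199]
dark 295 [[ 0.4977 -0.2465]
 [ 0.5711 -0.2944]
 [ 0.5142 -0.2096]
 [ 0.6155 -0.2464]] [107  67 110  11]
```

View pics/crop.png

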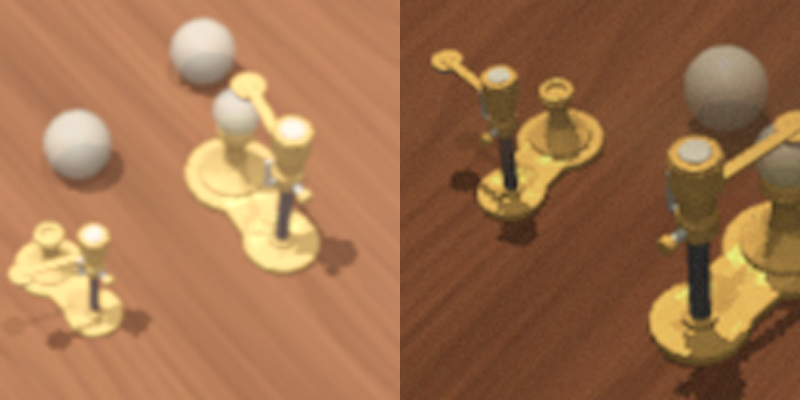

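The crop confirms it. The stand on the right in the scene view is about 130 mm tall and carries the small ball (about 30–36 mm) under its keeper. The other stand is about 92 mm tall and empty, and the loose balls are about 51 mm. Next I work out the tool axes, then move off past the tongs.

```bash
cat >> h.py <<'E'
def to(target,st=None):
    "shift in tool axes, mm"
    st=st or bot.read_state();return (np.array(st["tcp_rot"]).T@(np.array(target)-st["position"])*1000).round(1)
E
python3 - <<'E'
from h import *
s=bot.read_state();print(np.round(s["tcp_rot"],3),s["time_s"],to([.46,-.2,.26]))
E
```

```text
[[ 0.962  0.272  0.   ]
 [ 0.272 -0.962 -0.   ]
 [ 0.     0.    -1.   ]] 1.1 [ 388.1 -307.3  -37.4]
```

move_arm --increments '[{"xyz":[26,-20,-8],"roll":0,"grip":100},{"xyz":[32,-25,-8],"roll":0,"grip":100},{"xyz":[32,-25,-8],"roll":0,"grip":100},{"xyz":[32,-25,-8],"roll":0,"grip":100},{"xyz":[32,-25,-5],"roll":0,"grip":100}]'

```text
time_s: 1.52
position: [0.2866, -0.4428, 0.2604]
tcp_rot: [[0.962, 0.271, 0.001], [0.271, -0.962, -0.001], [0.0, 0.001, -1.0]]
force: [0.8, -0.5, -0.1]
opening: 0.999
grasp_force: 0.0
```

move_arm --increments '[{"xyz":[32,-25,0],"roll":0,"grip":100},{"xyz":[32,-25,0],"roll":0,"grip":100},{"xyz":[32,-25,0],"roll":0,"grip":100},{"xyz":[32,-25,0],"roll":0,"grip":100},{"xyz":[26,-20,0],"roll":0,"grip":100}]'

```text
time_s: 1.93
position: [0.4023, -0.2839, 0.2598]
tcp_rot: [[0.962, 0.273, 0.0], [0.273, -0.962, 0.0], [0.001, -0.0, -1.0]]
force: [0.3, -0.5, -0.5]
opening: 0.999
grasp_force: 0.0
```

move_arm --increments '[{"xyz":[0,0,0],"roll":0,"grip":100},{"xyz":[0,0,0],"roll":0,"grip":100}]'

```text
time_s: 2.1
position: [0.402, -0.2852, 0.2598]
tcp_rot: [[0.961, 0.276, 0.0], [0.276, -0.961, -0.001], [-0.0, 0.001, -1.0]]
force: [-0.5, 0.1, -0.2]
opening: 1.0
grasp_force: 0.0
```

```bash
cat >> h.py <<'E'
def wshot(name):
    s=bot.read_state();K,T=cam("wrist",s);im,d=bot.capture("wrist");cv2.imwrite(f"pics/{name}.png",im[...,::-1]);np.savez(f"pics/{name}.npz",im=im,d=d,T=T,K=K);return s,K,T,im,d
E
python3 - <<'E'
from h import *
np.set_printoptions(precision=4,suppress=True)
s,K,T,im,d=wshot("w1");P,u,v=cloud(K,T,d)
print(s["time_s"],s["position"],s["joint_positions"])
t=(P[:,0]>.35)&(P[:,0]<.66)&(P[:,1]<-.14)&(P[:,1]>-.33)&(P[:,2]>.010)&(P[:,2]<.03)
q=P[t];c=im[v[t],u[t]].astype(int).max(1);dk=q[c<70]
print(len(q),q.min(0),q.max(0),np.median(q[:,2]))
_,lab,cen=cv2.kmeans(dk[:,:2].astype(np.float32),4,None,(3,50,1e-5),10,cv2.KMEANS_PP_CENTERS)
print(len(dk),cen,np.bincount(lab.ravel()))
for l in ["tongs","tongs_tip"]:
    for r in bot.spot_in(l,"wrist")[:2]: print(l,r["conf"],w(T,r["at"])[0])
E
```

```text
2.1 [ 0.402  -0.2852  0.2598] [-48.35    17.274   98.0002  -0.022   64.6957  25.6202]
1946 [ 0.403  -0.3055  0.01  ] [ 0.5915 -0.1677  0.0209] 0.016795347852578746
738 [[ 0.5778 -0.2959]
 [ 0.5046 -0.2046]
 [ 0.4997 -0.2462]
 [ 0.53   -0.2155]] [155 156 263 164]
tongs 0.81 [ 0.506  -0.2216  0.0164]
tongs_tip 0.89 [ 0.503  -0.2219  0.0143]
```

View pics/w1.png

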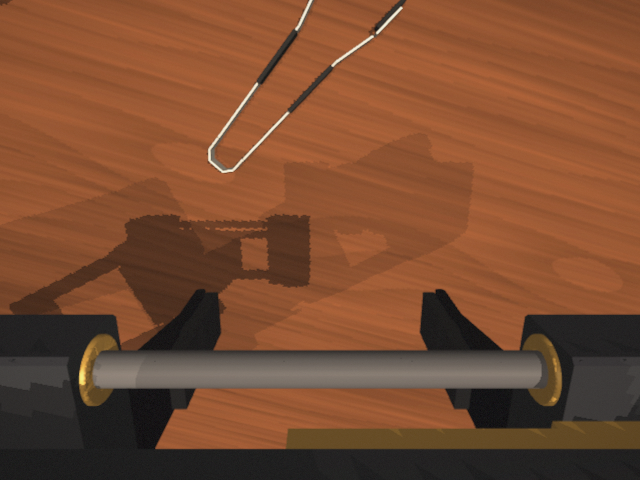

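The wrist view shows the tongs from above: hinge at (222,160), sleeves at (278,57) and (310,90), tips beyond the top edge. Now on to the knob.

```bash
python3 - <<'E'
from h import *
print(to([.49,.18,.26]))
E
```

```text
[ 212.6 -425.9   -0.7]
```

move_arm --increments '[{"xyz":[13,-27,0],"roll":0,"grip":100},{"xyz":[18,-36,0],"roll":0,"grip":100},{"xyz":[18,-36,0],"roll":0,"grip":100},{"xyz":[18,-36,0],"roll":0,"grip":100},{"xyz":[18,-36,0],"roll":0,"grip":100}]'

```text
time_s: 2.67
position: [0.4363, -0.0991, 0.2596]
tcp_rot: [[0.963, 0.268, 0.0], [0.268, -0.963, -0.0], [0.0, 0.0, -1.0]]
force: [-0.1, -0.3, 0.1]
opening: 0.998
grasp_force: 0.0
```

move_arm --increments '[{"xyz":[18,-36,0],"roll":0,"grip":100},{"xyz":[18,-36,0],"roll":0,"grip":100},{"xyz":[18,-36,0],"roll":0,"grip":100},{"xyz":[18,-36,0],"roll":0,"grip":100},{"xyz":[18,-36,0],"roll":0,"grip":100}]'

```text
time_s: 3.08
position: [0.4747, 0.0991, 0.2597]
tcp_rot: [[0.963, 0.269, 0.001], [0.269, -0.963, -0.0], [0.0, 0.001, -1.0]]
force: [1.2, -0.1, -0.1]
opening: 1.005
grasp_force: 0.0
```

move_arm --increments '[{"xyz":[18,-36,0],"roll":0,"grip":100},{"xyz":[18,-36,0],"roll":0,"grip":100},{"xyz":[8,-14,0],"roll":0,"grip":100},{"xyz":[0,0,0],"roll":0,"grip":100},{"xyz":[0,0,0],"roll":0,"grip":100}]'

```text
time_s: 3.5
position: [0.4934, 0.1928, 0.2592]
tcp_rot: [[0.962, 0.272, -0.0], [0.272, -0.962, -0.001], [-0.001, 0.001, -1.0]]
force: [-0.9, -0.0, -0.2]
opening: 1.002
grasp_force: 0.0
```

```bash
python3 - <<'E'
from h import *
np.set_printoptions(precision=4,suppress=True)
s,K,T,im,d=wshot("w2");P,u,v=cloud(K,T,d)
print(s["time_s"],s["position"],s["joint_positions"])
near=np.hypot(P[:,0]-.577,P[:,1]-.217)<.03
k=P[near&(P[:,2]>.122)];print("knob",len(k),k.mean(0),(k[:,:2].min(0)+k[:,:2].max(0))/2,np.ptp(k,0),np.median(k[:,2]))
k=k[k[:,2]>.126];print("top",len(k),k.mean(0),cv2.minEnclosingCircle(k[:,:2].astype(np.float32)))
kn=np.array(cv2.minEnclosingCircle(k[:,:2].astype(np.float32))[0])
a=(np.hypot(P[:,0]-.568,P[:,1]-.17)<.09)&(P[:,2]>.098)&(P[:,2]<.1065);q=P[a];r=np.hypot(*(q[:,:2]-kn).T);print("pad",q[r>62].mean(0),(q[r>62].min(0)+q[r>62].max(0))/2,(r>62).sum() if 0 else r.max())
g=(np.hypot(P[:,0]-.567,P[:,1]-.15)<.03)&(P[:,2]>.064)&(P[:,2]<.097);q=P[g];print("globe pts",len(q),q.min(0),q.max(0))
if len(q)>20:
    A=np.c_[2*q,np.ones(len(q))];x=np.linalg.lstsq(A,(q**2).sum(1),rcond=None)[0];print("sphere",x[:3],np.sqrt(x[3]+x[:3]@x[:3]))
b=(P[:,2]>.0055)&(P[:,2]<.0115)&(np.hypot(P[:,0]-.57,P[:,1]-.18)<.09);q=P[b];print("base",len(q),q.min(0),q.max(0))
for l in ["knob","globe","keeper_pad"]:
    for r in bot.spot_in(l,"wrist")[:2]: print(l,r["conf"],w(T,r["at"])[0],px(K,T,w(T,r["at"]))[0])
print(to([.577,.217,.2]))
E
```

```text
3.5 [0.4934 0.1928 0.2592] [ 9.2701 20.353  93.1479 -0.0512 66.5351 83.4913]
knob 1367 [0.5797 0.2179 0.128 ] [0.5795 0.2179] [0.0281 0.028  0.0086] 0.1281099359796976
top 1271 [0.5797 0.218  0.1282] ((0.5792409777641296, 0.21792273223400116), 0.01399526372551918)<stdin>:9: RuntimeWarning: Mean of empty slice.
  ret = um.true_divide(
Traceback (most recent call last):
ValueError: zero-size array to reduction operation minimum which has no identity
```

View pics/w2.png

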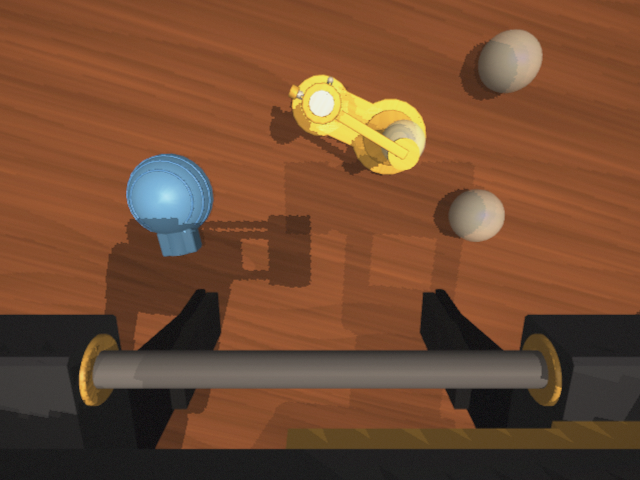

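The wrist view shows the knob top at (320,103), the keeper arm and pad at about (405,155) over the globe at (405,137), the igloo at (170,195) and the larger balls at the right. The knob measures 28 mm across with its top at z 0.128, which fits the text.

```bash
python3 - <<'E'
from h import *
np.set_printoptions(precision=4,suppress=True)
z=np.load("pics/w2.npz");K,T,d,im=z["K"],z["T"],z["d"],z["im"];P,u,v=cloud(K,T,d)
b=(u>280)&(u<435)&(v>70)&(v<180)&(P[:,2]>.004);Q=P[b]
for lo,hi in [(.004,.012),(.06,.08),(.08,.095),(.095,.107)]:
    q=Q[(Q[:,2]>lo)&(Q[:,2]<hi)];print(lo,len(q),q.min(0) if len(q) else '',q.max(0) if len(q) else '')
q=Q[(Q[:,2]>.066)&(Q[:,2]<.0945)&(np.hypot(Q[:,0]-.567,Q[:,1]-.15)<.03)]
A=np.c_[2*q,np.ones(len(q))];x=np.linalg.lstsq(A,(q**2).sum(1),rcond=None)[0];print("sphere",x[:3],np.sqrt(x[3]+x[:3]@x[:3]))
print(to([.5785,.2175,.15]))
E
```

```text
0.004 3416 [0.534  0.1132 0.0046] [0.6071 0.2455 0.0119]
0.06 75 [0.5536 0.1295 0.0716] [0.5875 0.2414 0.08  ]
0.08 865 [0.5546 0.1297 0.0801] [0.5963 0.2441 0.0949]
0.095 1525 [0.5502 0.1362 0.0951] [0.5988 0.2182 0.1066]
sphere [0.5695 0.1468 0.076 ] 0.017630460919282654
[ 89.2  -1.5 109.1]
```

move_arm --increments '[{"xyz":[29,-0.5,20],"roll":0,"grip":100},{"xyz":[30,-0.5,26],"roll":0,"grip":100},{"xyz":[30,-0.5,26],"roll":0,"grip":100},{"xyz":[0,0,20],"roll":0,"grip":100},{"xyz":[0,0,0],"roll":0,"grip":100}]'

```text
time_s: 3.97
position: [0.5765, 0.216, 0.1627]
tcp_rot: [[0.963, 0.269, -0.01], [0.269, -0.963, -0.002], [-0.01, -0.0, -1.0]]
force: [-0.9, -1.0, -1.0]
opening: 0.996
grasp_force: 0.0
```

```bash
python3 - <<'E'
from h import *
print(to([.5787,.2177,.107]))
E
```

```text
[ 3.1 -1.1 55.6]
```

move_arm --increments '[{"xyz":[0,0,15],"roll":0,"grip":100},{"xyz":[0,0,15],"roll":0,"grip":100},{"xyz":[0,0,15],"roll":0,"grip":100},{"xyz":[0,0,5],"roll":0,"grip":100},{"xyz":[0,0,0],"roll":0,"grip":100}]'

```text
time_s: 4.38
position: [0.577, 0.2175, 0.1173]
tcp_rot: [[0.963, 0.27, -0.003], [0.27, -0.963, -0.001], [-0.003, -0.0, -1.0]]
force: [-0.3, 0.1, 0.6]
opening: 1.0
grasp_force: 0.0
```

```bash
python3 - <<'E'
from h import *
print(to([.5787,.2177,.107]))
E
```

```text
[ 1.7  0.3 10.3]
```

move_arm --increments '[{"xyz":[1.5,0,9],"roll":0,"grip":100},{"xyz":[0,0,0],"roll":0,"grip":60},{"xyz":[0,0,0],"roll":0,"grip":0},{"xyz":[0,0,0],"roll":0,"grip":0},{"xyz":[0,0,0],"roll":0,"grip":0}]'

```text
time_s: 4.8
position: [0.58, 0.2198, 0.1092]
tcp_rot: [[0.962, 0.273, 0.001], [0.273, -0.962, 0.0], [0.001, 0.0, -1.0]]
force: [-0.2, -0.2, 0.1]
opening: 0.784
grasp_force: 0.0
```

move_arm --increments '[{"xyz":[0,0,0],"roll":0,"grip":0},{"xyz":[0,0,0],"roll":0,"grip":0},{"xyz":[0,0,0],"roll":0,"grip":0},{"xyz":[0,0,0],"roll":0,"grip":0},{"xyz":[0,0,0],"roll":0,"grip":0}]'

```text
time_s: 5.22
position: [0.5796, 0.2197, 0.1086]
tcp_rot: [[0.962, 0.272, 0.0], [0.272, -0.962, -0.0], [0.0, 0.0, -1.0]]
force: [0.0, -0.9, 0.0]
opening: 0.402
grasp_force: 0.0
```

move_arm --increments '[{"xyz":[0,0,0],"roll":0,"grip":0},{"xyz":[0,0,0],"roll":0,"grip":0},{"xyz":[0,0,0],"roll":0,"grip":0},{"xyz":[0,0,0],"roll":0,"grip":0}]'

```text
time_s: 5.55
position: [0.5804, 0.2167, 0.1085]
tcp_rot: [[0.962, 0.274, 0.001], [0.274, -0.962, -0.005], [-0.001, 0.005, -1.0]]
force: [1.9, -8.7, -0.1]
opening: 0.302
grasp_force: 30.0
```

Gripped, with an opening of 26 mm. I recentre to take off the side force and turn anticlockwise.

move_arm --increments '[{"xyz":[0,2.8,0],"roll":0,"grip":0},{"xyz":[0,0,0],"roll":-0.04,"grip":0},{"xyz":[0,0,0],"roll":-0.08,"grip":0},{"xyz":[0,0,0],"roll":-0.08,"grip":0},{"xyz":[0,0,0],"roll":-0.08,"grip":0}]'

```text
time_s: 5.97
position: [0.5802, 0.217, 0.1085]
tcp_rot: [[0.848, 0.531, -0.0], [0.531, -0.848, 0.0], [-0.0, -0.0, -1.0]]
force: [-0.2, 0.3, 0.0]
opening: 0.3
grasp_force: 30.0
```

move_arm --increments '[{"xyz":[0,0,0],"roll":-0.1,"grip":0},{"xyz":[0,0,0],"roll":-0.1,"grip":0},{"xyz":[0,0,0],"roll":-0.1,"grip":0},{"xyz":[0,0,0],"roll":-0.1,"grip":0},{"xyz":[0,0,0],"roll":-0.1,"grip":0}]'

```text
time_s: 6.38
position: [0.5795, 0.2177, 0.1085]
tcp_rot: [[0.489, 0.872, -0.002], [0.872, -0.489, 0.001], [0.0, -0.002, -1.0]]
force: [-2.2, 1.6, 0.0]
opening: 0.304
grasp_force: 30.0
```

```bash
python3 - <<'E'
from h import *
s=bot.read_state();print(np.round(s["force"],1),np.round(s["moment"],2),np.round(s["joint_positions"],1))
E
```

```text
[-2.2  1.6  0. ] [ 0.16  0.08 -0.04] [10.2 37.9 88.4  0.1 53.7 39.4]
```

move_arm --increments '[{"xyz":[0,0,0],"roll":-0.08,"grip":0},{"xyz":[0,0,0],"roll":-0.08,"grip":0},{"xyz":[0,0,0],"roll":-0.08,"grip":0},{"xyz":[0,0,0],"roll":-0.05,"grip":0}]'

```text
time_s: 6.72
position: [0.579, 0.218, 0.1085]
tcp_rot: [[0.22, 0.975, -0.003], [0.975, -0.22, 0.002], [0.001, -0.003, -1.0]]
force: [-3.7, 1.5, 0.9]
opening: 0.303
grasp_force: 30.0
```

move_arm --increments '[{"xyz":[0,0,0],"roll":-0.05,"grip":0},{"xyz":[0,0,0],"roll":-0.05,"grip":0},{"xyz":[0,0,0],"roll":-0.05,"grip":0}]'

```text
time_s: 6.97
position: [0.5787, 0.218, 0.1085]
tcp_rot: [[0.073, 0.997, -0.003], [0.997, -0.073, 0.002], [0.001, -0.003, -1.0]]
force: [-3.1, 2.3, 1.8]
opening: 0.299
grasp_force: 30.0
```

```bash
python3 - <<'E'
from h import *
s=bot.read_state();R=np.array(s["tcp_rot"]);print(np.round(s["force"],1),np.round(s["moment"],2),np.arctan2(R[1,0],R[0,0])-0.276)
im,d=bot.capture("side");K,T=cam("side");P,u,v=cloud(K,T,d)
m=(P[:,2]>.094)&(P[:,2]<.1035)&(np.hypot(P[:,0]-.58,P[:,1]-.217)>.025)&(np.hypot(P[:,0]-.58,P[:,1]-.217)<.09);q=P[m];print(len(q),np.median(q,0),q.max(0),np.percentile(np.arctan2(q[:,1]-.217,q[:,0]-.58),[10,50,90]))
c=im[180:340,200:430,::-1];cv2.imwrite("pics/s1.png",cv2.resize(c,None,fx=3,fy=3))
E
```

```text
[-3.1  2.3  1.8] [ 0.29  0.21 -0.09] 1.2217159906910096
29 [0.64118075 0.18335768 0.0984443 ] [0.64949615 0.18928932 0.10125087] [-0.54785415 -0.5006191  -0.46999257]
```

View pics/s1.png

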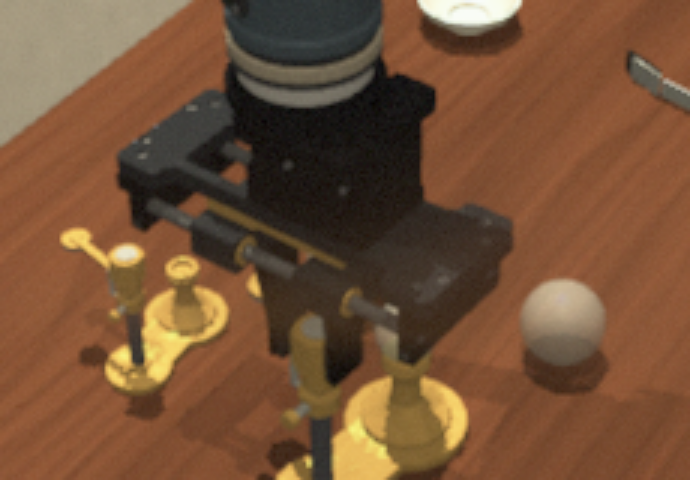

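The side view shows the keeper arm swung out behind the fingers, clear of the globe, with about 0.05 rad left to the stop. I keep turning until the stop shows in the moment.

move_arm --increments '[{"xyz":[0,0,0],"roll":-0.05,"grip":0},{"xyz":[0,0,0],"roll":-0.05,"grip":0},{"xyz":[0,0,0],"roll":0,"grip":0}]'

```text
time_s: 7.27
position: [0.5785, 0.218, 0.1085]
tcp_rot: [[-0.025, 1.0, -0.004], [1.0, 0.025, 0.001], [0.002, -0.004, -1.0]]
force: [-4.1, 2.1, 2.0]
opening: 0.303
grasp_force: 30.0
```

```bash
cat > m.py <<'E'
from h import *
s=bot.read_state();R=np.array(s["tcp_rot"]);print(np.round(s["force"],1),np.round(s["moment"],2),np.arctan2(R[1,0],R[0,0])-0.276,s["joint_positions"][5])
E
python3 m.py
```

```text
[-4.1  2.1  2. ] [0.44 0.38 0.02] 1.3200877652985032 8.710982833171423
```

move_arm --increments '[{"xyz":[0,0,0],"roll":-0.05,"grip":0},{"xyz":[0,0,0],"roll":-0.05,"grip":0},{"xyz":[0,0,0],"roll":0,"grip":0}]'

```text
time_s: 7.52
position: [0.5782, 0.2182, 0.1083]
tcp_rot: [[-0.123, 0.992, -0.004], [0.992, 0.123, 0.002], [0.003, -0.004, -1.0]]
force: [-4.4, 3.0, 2.1]
opening: 0.309
grasp_force: 30.0
```

```bash
python3 m.py
```

```text
[-4.4  3.   2.1] [ 0.57  0.55 -0.32] 1.4179098125670941 3.059720345496306
```

move_arm --increments '[{"xyz":[0,0,0],"roll":-0.06,"grip":0},{"xyz":[0,0,0],"roll":0,"grip":0},{"xyz":[0,0,0],"roll":0,"grip":0}]'

```text
time_s: 7.77
position: [0.5782, 0.218, 0.1083]
tcp_rot: [[-0.181, 0.983, -0.005], [0.983, 0.181, 0.002], [0.002, -0.004, -1.0]]
force: [-4.0, 3.9, 3.0]
opening: 0.301
grasp_force: 30.0
```

```bash
python3 m.py
```

```text
[-4.   3.9  3. ] [ 0.5   0.61 -0.2 ] 1.476928082477871 -0.299573970395945
```

Total turn is 1.48 rad, more than the largest possible start angle of 1.40, and the moment rose, so the knob should be at its stop. I release, rise and check.

move_arm --increments '[{"xyz":[0,0,0],"roll":0,"grip":100},{"xyz":[0,0,0],"roll":0,"grip":100},{"xyz":[0,0,0],"roll":0,"grip":100},{"xyz":[0,0,0],"roll":0,"grip":100},{"xyz":[0,0,-10],"roll":0,"grip":100}]'

```text
time_s: 8.18
position: [0.5794, 0.2164, 0.1171]
tcp_rot: [[-0.183, 0.983, -0.003], [0.983, 0.183, -0.001], [-0.0, -0.003, -1.0]]
force: [0.2, -0.0, 0.7]
opening: 0.598
grasp_force: 0.0
```

move_arm --increments '[{"xyz":[0,0,-35],"roll":0,"grip":100},{"xyz":[-20,0,-35],"roll":0,"grip":100},{"xyz":[-35,0,-20],"roll":0,"grip":100},{"xyz":[-35,0,-20],"roll":0.1,"grip":100},{"xyz":[-30,0,-10],"roll":0.12,"grip":100}]'

```text
time_s: 8.6
position: [0.6021, 0.0968, 0.2428]
tcp_rot: [[0.04, 0.999, 0.008], [0.999, -0.04, -0.001], [-0.001, 0.008, -1.0]]
force: [-0.1, -0.4, -0.4]
opening: 0.954
grasp_force: 0.0
```

move_arm --increments '[{"xyz":[-20,0,0],"roll":0.12,"grip":100},{"xyz":[0,0,0],"roll":0.12,"grip":100},{"xyz":[0,0,0],"roll":0.12,"grip":100},{"xyz":[0,0,0],"roll":0.12,"grip":100},{"xyz":[0,0,0],"roll":0.12,"grip":100}]'

```text
time_s: 9.02
position: [0.5991, 0.078, 0.2396]
tcp_rot: [[0.599, 0.801, 0.001], [0.801, -0.599, -0.0], [0.001, 0.001, -1.0]]
force: [0.0, -0.9, -0.5]
opening: 1.0
grasp_force: 0.0
```

```bash
python3 - <<'E'
from h import *
np.set_printoptions(precision=4,suppress=True)
s,K,T,im,d=wshot("w3");P,u,v=cloud(K,T,d)
print(s["time_s"],s["position"],s["joint_positions"])
k=P[(np.hypot(P[:,0]-.579,P[:,1]-.217)<.02)&(P[:,2]>.1255)];c=cv2.minEnclosingCircle(k[:,:2].astype(np.float32)) if len(k) else 0;print(c)
kn=np.array([.5793,.2175]);r=np.hypot(*(P[:,:2]-kn).T)
q=P[(r>.03)&(r<.09)&(P[:,2]>.094)&(P[:,2]<.107)&(P[:,0]>.58)];print(len(q),q.min(0),q.max(0))
if len(q)>10: 
  print("arm dir",np.median(np.arctan2(q[:,1]-kn[1],q[:,0]-kn[0])),"expected stop",np.arctan2(-23,68)-0.137)
q=P[(P[:,2]>.07)&(P[:,2]<.0945)&(np.hypot(P[:,0]-.5695,P[:,1]-.147)<.025)]
if len(q)>20:
  A=np.c_[2*q,np.ones(len(q))];x=np.linalg.lstsq(A,(q**2).sum(1),rcond=None)[0];print("sphere",len(q),x[:3],np.sqrt(x[3]+x[:3]@x[:3]))
E
```

```text
9.0167 [0.5991 0.078  0.2396] [-3.1681 27.5099 84.1646 -0.0102 68.2473 33.6252]
((0.5795596837997437, 0.2173985093832016), 0.014442568644881248)
1691 [0.6044 0.1737 0.096 ] [0.6558 0.2078 0.1052]
arm dir -0.4589012313421198 expected stop -0.46315581224345304
sphere 1687 [0.5694 0.1464 0.076 ] 0.017619645220953876
```

View pics/w3.png

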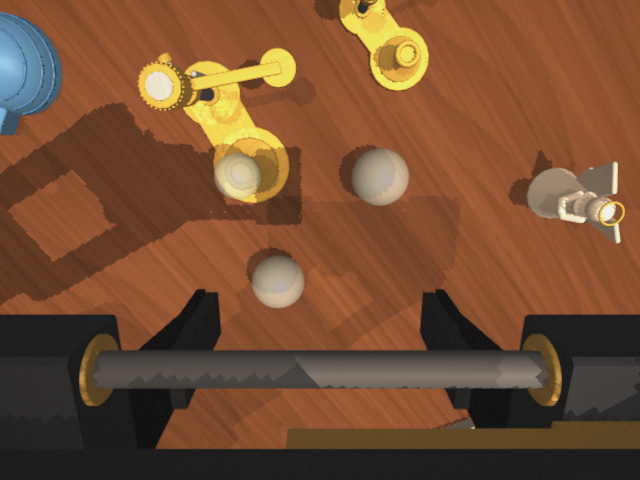

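The view shows the keeper arm swung right out, from the knob at (158,85) to the pad at (278,67). Its direction of -0.459 rad matches the expected stop at -0.463. The globe is still on its seat at (238,175). Next, the tongs.

```bash
cat >> h.py <<'E'
def path(target,yaw,n):
    s=bot.read_state();R=np.array(s["tcp_rot"]);y0=np.arctan2(R[1,0],R[0,0]);dy=(yaw-y0+np.pi)%(2*np.pi)-np.pi
    d=(np.array(target)-s["position"])*1000/n;print("dyaw",dy,"roll/row",-dy/n)
    for i in range(n):
        a=y0+dy*i/n;x=np.array([np.cos(a),np.sin(a),0]);y=np.array([np.sin(a),-np.cos(a),0]);print(i,round(d@x),round(d@y),round(-d[2]))
E
python3 -c "
from h import *
path([.481,-.214,.26],-.45,12)"
```

```text
dyaw -1.3750684733054834 roll/row 0.11458903944212362
0 -25 7 -2
1 -24 10 -2
2 -23 12 -2
3 -22 15 -2
4 -20 17 -2
5 -18 19 -2
6 -15 21 -2
7 -13 23 -2
8 -10 24 -2
9 -7 25 -2
10 -4 26 -2
11 -1 26 -2
```

move_arm --increments '[{"xyz":[-25,7,-2],"roll":0.115,"grip":100},{"xyz":[-24,10,-2],"roll":0.115,"grip":100},{"xyz":[-23,12,-2],"roll":0.115,"grip":100},{"xyz":[-22,15,-2],"roll":0.115,"grip":100}]'

```text
time_s: 9.4
position: [0.5607, -0.0197, 0.2473]
tcp_rot: [[0.89, 0.456, 0.001], [0.456, -0.89, -0.0], [0.001, 0.001, -1.0]]
force: [0.4, -0.5, 0.0]
opening: 0.997
grasp_force: 0.0
```

move_arm --increments '[{"xyz":[-20,17,-2],"roll":0.115,"grip":100},{"xyz":[-18,19,-2],"roll":0.115,"grip":100},{"xyz":[-15,21,-2],"roll":0.115,"grip":100},{"xyz":[-13,23,-2],"roll":0.115,"grip":100}]'

```text
time_s: 9.73
position: [0.5211, -0.1169, 0.2554]
tcp_rot: [[1.0, 0.013, 0.001], [0.013, -1.0, -0.001], [0.001, 0.001, -1.0]]
force: [-0.7, 0.2, -0.1]
opening: 1.002
grasp_force: 0.0
```

move_arm --increments '[{"xyz":[-10,24,-2],"roll":0.115,"grip":100},{"xyz":[-7,25,-2],"roll":0.115,"grip":100},{"xyz":[-4,26,-2],"roll":0.115,"grip":100},{"xyz":[-1,26,-2],"roll":0.115,"grip":100}]'

```text
time_s: 10.07
position: [0.4832, -0.2142, 0.2634]
tcp_rot: [[0.902, -0.433, 0.001], [-0.433, -0.902, -0.001], [0.001, 0.0, -1.0]]
force: [-1.1, -0.0, 0.6]
opening: 1.0
grasp_force: 0.0
```

move_arm --increments '[{"xyz":[0,0,0],"roll":0,"grip":100},{"xyz":[0,0,0],"roll":0,"grip":100}]'

```text
time_s: 10.23
position: [0.4834, -0.2142, 0.2633]
tcp_rot: [[0.903, -0.43, 0.001], [-0.43, -0.903, -0.001], [0.001, 0.0, -1.0]]
force: [-0.6, 0.5, 0.1]
opening: 1.0
grasp_force: 0.0
```

```bash
python3 - <<'E'
from h import *
np.set_printoptions(precision=4,suppress=True)
s,K,T,im,d=wshot("w4");P,u,v=cloud(K,T,d)
print(s["time_s"],s["position"],s["joint_positions"])
t=(P[:,0]>.35)&(P[:,0]<.66)&(P[:,1]<-.14)&(P[:,1]>-.33)&(P[:,2]>.011)&(P[:,2]<.025)
q=P[t];uu,vv=u[t],v[t];c=im[vv,uu].astype(int).max(1)
print(len(q),np.median(q[:,2]))
m=np.zeros((480,640),np.uint8);m[vv[c<70],uu[c<70]]=1;m=cv2.morphologyEx(m,cv2.MORPH_CLOSE,np.ones((5,5)))
n,l,st,cen=cv2.connectedComponentsWithStats(m)
for i in range(1,n):
    if st[i,4]>40:
        g=P[(l[v,u]==i)&(P[:,2]>.011)];h=g[g[:,2]>.015] if (g[:,2]>.015).sum()>20 else g
        (cx,cy),(a,b),an=cv2.minAreaRect(h[:,:2].astype(np.float32));dd=h[:,:2]-h[:,:2].mean(0);vec=np.linalg.svd(dd,full_matrices=False)[2][0]
        print(cen[i],st[i,4],"centre",cx,cy,"size",a,b,"ang",np.degrees(np.arctan2(vec[1],vec[0]))%180,h[:,2].mean())
E
```

```text
10.2333 [ 0.4834 -0.2142  0.2633] [-36.0218  19.9575  93.06     0.0128  66.9121  79.4265]
1844 0.016913558278326607
[292.1184  65.9671] 152 centre 0.6063095927238464 -0.2418660670518875 size 0.0032563479617238045 0.03341279178857803 ang 156.72717934174398 0.017475287893396665
[358.5873  67.672 ] 189 centre 0.5794826149940491 -0.29642924666404724 size 0.004255101550370455 0.032275985926389694 ang 150.43665821104798 0.017425869055615977
[302.6725 169.1834] 229 centre 0.5178325176239014 -0.20928600430488586 size 0.00385453924536705 0.05405905097723007 ang 156.87686474470553 0.017634696268630536
[343.919  170.1417] 247 centre 0.4999483823776245 -0.2454836517572403 size 0.00387192633934319 0.05349259078502655 ang 150.3489469270622 0.017650741575470905
```

View pics/w4.png

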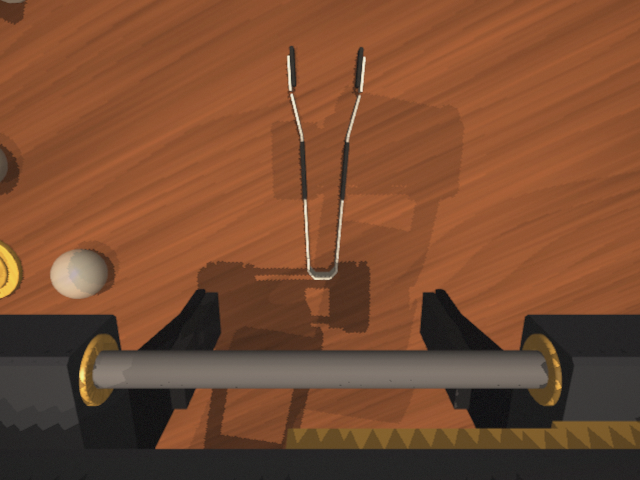

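The four dark parts show as tip pads at (292,66) and (358,68), and sleeves at (303,169) and (344,170). The spans agree: 94 mm from sleeves to tips, and 40 mm between the sleeve centres. The tongs' yaw is -26.4°.

```bash
python3 -c "
from h import *
print(to([.5089,-.2274,.05]));path([.5089,-.2274,.05],-.461,7)"
```

```text
[ 28.9   2.2 213. ]
dyaw -0.018070136079389343 roll/row 0.0025814480113413346
0 4 0 30
1 4 0 30
2 4 0 30
3 4 0 30
4 4 0 30
5 4 0 30
6 4 0 30
```

move_arm --increments '[{"xyz":[9,1,25],"roll":0.018,"grip":100},{"xyz":[10,0.7,35],"roll":0,"grip":100},{"xyz":[10,0,38],"roll":0,"grip":100},{"xyz":[0,0,38],"roll":0,"grip":100},{"xyz":[0,0,38],"roll":0,"grip":100}]'

```text
time_s: 10.7
position: [0.5102, -0.2262, 0.0874]
tcp_rot: [[0.897, -0.442, 0.002], [-0.442, -0.897, -0.001], [0.002, -0.0, -1.0]]
force: [0.4, 0.5, -0.4]
opening: 0.999
grasp_force: 0.0
```

move_arm --increments '[{"xyz":[0,0,25],"roll":0,"grip":100},{"xyz":[0,0,14],"roll":0,"grip":100},{"xyz":[0,0,0],"roll":0,"grip":100},{"xyz":[0,0,0],"roll":0,"grip":100}]'

```text
time_s: 11.03
position: [0.509, -0.2259, 0.049]
tcp_rot: [[0.896, -0.443, -0.001], [-0.443, -0.896, 0.001], [-0.002, -0.0, -1.0]]
force: [-0.6, 0.6, -0.3]
opening: 1.001
grasp_force: 0.0
```

```bash
python3 -c "
from h import *
print(to([.5089,-.2274,.004]))"; python3 m.py
```

```text
[ 0.7  1.4 45. ]
[-0.6  0.6 -0.3] [ 0.07  0.04 -0.01] -0.7353855551674564 80.87605517730697
```

move_arm --increments '[{"xyz":[0.5,1.2,18],"roll":0,"grip":75},{"xyz":[0,0,15],"roll":0,"grip":75},{"xyz":[0,0,10],"roll":0,"grip":75},{"xyz":[0,0,1.5],"roll":0,"grip":60},{"xyz":[0,0,0],"roll":0,"grip":60}]'

```text
time_s: 11.45
position: [0.5092, -0.2284, 0.0056]
tcp_rot: [[0.895, -0.445, 0.001], [-0.445, -0.895, -0.0], [0.001, 0.0, -1.0]]
force: [0.0, -0.4, 0.3]
opening: 0.707
grasp_force: 0.0
```

move_arm --increments '[{"xyz":[0,0,0],"roll":0,"grip":48},{"xyz":[0,0,0],"roll":0,"grip":48},{"xyz":[0,0,0],"roll":0,"grip":48},{"xyz":[0,0,0],"roll":0,"grip":48}]'

```text
time_s: 11.78
position: [0.5095, -0.2291, 0.0061]
tcp_rot: [[0.895, -0.446, 0.002], [-0.446, -0.895, -0.001], [0.002, 0.0, -1.0]]
force: [0.2, -0.4, 4.6]
opening: 0.497
grasp_force: 7.1
```

move_arm --increments '[{"xyz":[0,0,0],"roll":0,"grip":48},{"xyz":[0,0,0],"roll":0,"grip":48},{"xyz":[0,0,-10],"roll":0,"grip":48},{"xyz":[0,0,-15],"roll":0,"grip":48},{"xyz":[0,0,0],"roll":0,"grip":48}]'

```text
time_s: 12.2
position: [0.5099, -0.2291, 0.0321]
tcp_rot: [[0.895, -0.446, 0.003], [-0.446, -0.895, -0.002], [0.003, 0.0, -1.0]]
force: [0.6, -1.7, -1.8]
opening: 0.485
grasp_force: 6.4
```

```bash
python3 m.py
```

```text
[ 0.6 -1.7 -1.8] [0.05 0.02 0.01] -0.7381227847853202 80.81504454699068
```

The tongs are held. I lift and measure the tip offset in the tool frame.

move_arm --increments '[{"xyz":[0,0,-25],"roll":0,"grip":48},{"xyz":[0,0,-35],"roll":0,"grip":48},{"xyz":[0,0,-35],"roll":0,"grip":48},{"xyz":[0,0,-35],"roll":0,"grip":48},{"xyz":[0,0,-25],"roll":0,"grip":48}]'

```text
time_s: 12.62
position: [0.5093, -0.2287, 0.1877]
tcp_rot: [[0.895, -0.446, 0.002], [-0.446, -0.895, -0.001], [0.003, 0.0, -1.0]]
force: [-0.1, -0.8, -0.5]
opening: 0.48
grasp_force: 6.5
```

move_arm --increments '[{"xyz":[0,0,0],"roll":0,"grip":48},{"xyz":[0,0,0],"roll":0,"grip":48}]'

```text
time_s: 12.78
position: [0.5093, -0.2288, 0.1862]
tcp_rot: [[0.895, -0.446, 0.002], [-0.446, -0.895, -0.002], [0.003, 0.0, -1.0]]
force: [-0.3, 0.1, -1.2]
opening: 0.482
grasp_force: 6.5
```

```bash
cat > tip.py <<'E'
import sys
from h import *
np.set_printoptions(precision=4,suppress=True)
s,K,T,im,d=wshot(sys.argv[1]);P,u,v=cloud(K,T,d);R=np.array(s["tcp_rot"]);L=(P-s["position"])@R
print(s["time_s"],s["position"],"grip",s["opening"],s["grasp_force"])
t=(L[:,0]>.06)&(L[:,0]<.13)&(abs(L[:,1])<.05)&(abs(L[:,2])<.04)
q=L[t];c=im[v[t],u[t]].astype(int).max(1)
for sg in (-1,1):
    for nm,k in (("all",sg*q[:,1]>0),("dark",(sg*q[:,1]>0)&(c<60))):
        g=q[k];print(sg,nm,len(g),np.median(g,0) if len(g) else '',g.min(0) if len(g) else '',g.max(0) if len(g) else '')
E
python3 tip.py w5; python3 -c "
from h import *
path([.474,.15,.19],-.12,11)"
```

```text
12.7833 [ 0.5093 -0.2288  0.1862] grip 0.482329391878652 6.45457349717617
-1 all 3019 [ 0.0893 -0.0299 -0.011 ] [ 0.06  -0.035 -0.014] [ 0.1101 -0.0272  0.006 ]
-1 dark 1218 [ 0.0939 -0.0284 -0.0097] [ 0.0764 -0.0321 -0.0134] [ 0.1099 -0.0272  0.0053]
1 all 3016 [ 0.0896  0.0249 -0.0108] [ 0.06    0.0222 -0.0135] [0.1102 0.0298 0.0057]
1 dark 1215 [ 0.0942  0.0234 -0.0103] [ 0.0768  0.0222 -0.0134] [0.1101 0.0273 0.0038]
dyaw 0.34214953685764415 roll/row -0.031104503350694923
0 -18 -29 0
1 -17 -30 0
2 -16 -30 0
3 -15 -31 0
4 -14 -31 0
5 -13 -32 0
6 -12 -32 0
7 -11 -33 0
8 -10 -33 0
9 -9 -33 0
10 -8 -34 0
```

View pics/w5.png

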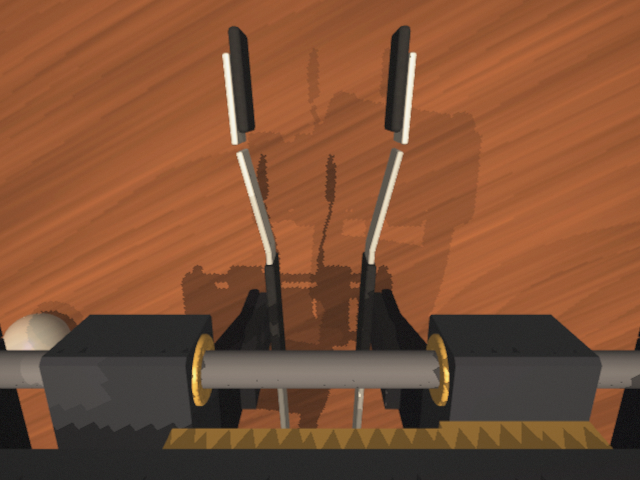

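The view shows the tongs held level and straight, with the pads at (240,80) and (397,80). The tip centre in tool coordinates is (93.5, -2.5, -4.5) mm with a gap of about 50 mm. Now over to above the globe.

```bash
python3 -c "
from h import *
path([.4763,.1553,.187],-.12,11)"
```

```text
dyaw 0.34214953685764415 roll/row -0.031104503350694923
0 -18 -30 0
1 -17 -30 0
2 -16 -31 0
3 -15 -31 0
4 -14 -32 0
5 -13 -32 0
6 -12 -33 0
7 -11 -33 0
8 -10 -33 0
9 -9 -34 0
10 -8 -34 0
```

move_arm --increments '[{"xyz":[-10,-16,0],"roll":-0.031,"grip":48},{"xyz":[-17,-30,0],"roll":-0.031,"grip":48},{"xyz":[-16,-30,0],"roll":-0.031,"grip":48},{"xyz":[-15,-31,0],"roll":-0.031,"grip":48},{"xyz":[-14,-31,0],"roll":-0.031,"grip":48}]'

```text
time_s: 13.25
position: [0.4931, -0.0714, 0.1826]
tcp_rot: [[0.953, -0.302, -0.005], [-0.302, -0.953, 0.002], [-0.006, -0.001, -1.0]]
force: [-0.1, 0.1, -1.0]
opening: 0.481
grasp_force: 6.5
```

move_arm --increments '[{"xyz":[-13,-32,0],"roll":-0.031,"grip":48},{"xyz":[-12,-32,0],"roll":-0.031,"grip":48},{"xyz":[-11,-33,0],"roll":-0.031,"grip":48},{"xyz":[-10,-33,0],"roll":-0.031,"grip":48},{"xyz":[-9,-33,0],"roll":-0.031,"grip":48}]'

```text
time_s: 13.67
position: [0.4793, 0.1, 0.1827]
tcp_rot: [[0.989, -0.15, -0.006], [-0.15, -0.989, 0.0], [-0.005, 0.001, -1.0]]
force: [-0.3, -0.7, -1.0]
opening: 0.484
grasp_force: 6.5
```

move_arm --increments '[{"xyz":[-8,-28,0],"roll":-0.031,"grip":48},{"xyz":[-6,-14,0],"roll":0,"grip":48},{"xyz":[0,0,0],"roll":0,"grip":48},{"xyz":[0,0,0],"roll":0,"grip":48}]'

```text
time_s: 14.0
position: [0.4719, 0.1423, 0.1832]
tcp_rot: [[0.993, -0.119, -0.004], [-0.119, -0.993, -0.001], [-0.004, 0.001, -1.0]]
force: [-0.8, 0.5, -2.0]
opening: 0.479
grasp_force: 6.5
```

```bash
cat > tg.py <<'E'
from h import *
s=bot.read_state();R=np.array(s["tcp_rot"]);tip=np.array(s["position"])+R@[.0935,-.0025,-.0045]
print("tip",tip,"yaw",np.arctan2(R[1,0],R[0,0]),"to globe mm",(R.T@(np.array([.5694,.1466,.076])-tip)*1000).round(1),s["joint_positions"])
E
python3 tg.py; python3 tip.py w6
```

```text
tip [0.56504388 0.13370872 0.18725288] yaw -0.11892862704007096 to globe mm [  3.3 -13.5 111.2] [ 3.78224279e+00  2.35193339e+01  1.02984884e+02 -2.81758070e-02
  5.37537611e+01  1.00612910e+02]
14.0 [0.4719 0.1423 0.1832] grip 0.4791315299039222 6.453969329595566
-1 all 3042 [ 0.0899 -0.0296 -0.0109] [ 0.06   -0.0345 -0.0141] [ 0.1108 -0.0269  0.0061]
-1 dark 1499 [ 0.0952 -0.0283 -0.0107] [ 0.077  -0.0319 -0.0141] [ 0.1104 -0.0269  0.0061]
1 all 3031 [ 0.09    0.0253 -0.0108] [ 0.06    0.0225 -0.0134] [0.1108 0.0303 0.0054]
1 dark 1515 [ 0.0954  0.0239 -0.0107] [ 0.0774  0.0226 -0.0133] [0.1106 0.0277 0.003 ]
```

View pics/w6.png

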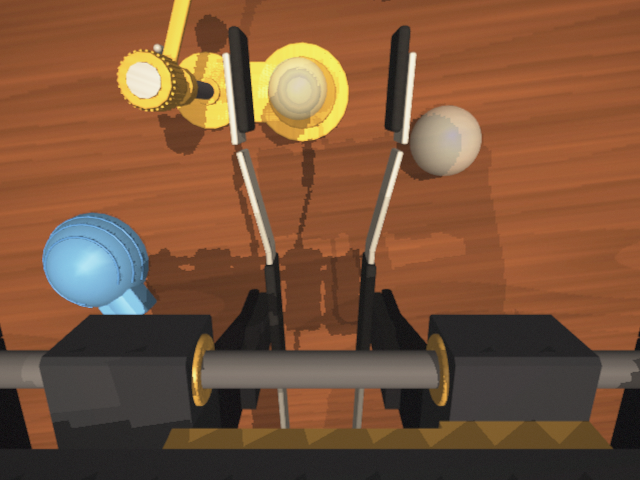

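The view shows the globe between the tips at (298,87), left of their mid-line at (320,80). Knob and keeper are clear at the upper left. I refit the globe here for the correction.

```bash
cat > gl.py <<'E'
import sys
from h import *
z=np.load(sys.argv[1]);P,u,v=cloud(z["K"],z["T"],z["d"])
q=P[(P[:,2]>.07)&(P[:,2]<.097)&(np.hypot(P[:,0]-.5694,P[:,1]-.1466)<.022)]
A=np.c_[2*q,np.ones(len(q))];x=np.linalg.lstsq(A,(q**2).sum(1),rcond=None)[0];print("sphere",len(q),x[:3].round(4),np.sqrt(x[3]+x[:3]@x[:3]))
E
python3 gl.py pics/w6.npz
```

```text
sphere 2903 [0.5697 0.1467 0.0762] 0.0175494240185436
```

move_arm --increments '[{"xyz":[3,-8,10],"roll":0,"grip":48},{"xyz":[0,-5.5,20],"roll":0,"grip":48},{"xyz":[0,0,10],"roll":0,"grip":48},{"xyz":[0,0,0],"roll":0,"grip":48},{"xyz":[0,0,0],"roll":0,"grip":48}]'

```text
time_s: 14.47
position: [0.4781, 0.1541, 0.1439]
tcp_rot: [[0.992, -0.123, -0.002], [-0.123, -0.992, -0.0], [-0.002, 0.001, -1.0]]
force: [0.6, -0.8, -0.3]
opening: 0.485
grasp_force: 6.5
```

```bash
python3 tg.py; python3 tip.py w7; python3 gl.py pics/w7.npz
```

```text
tip [0.57117324 0.14515414 0.14817188] yaw -0.12284786747026416 to globe mm [-1.8 -1.3 72.2] [ 5.10362677e+00  2.77142696e+01  1.03888213e+02 -2.20966988e-03
  4.85332308e+01  1.02143721e+02]
14.4667 [0.4781 0.1541 0.1439] grip 0.48517224105863543 6.454023867845535
-1 all 3040 [ 0.0899 -0.0296 -0.0108] [ 0.06   -0.0346 -0.0138] [ 0.1109 -0.0269  0.0061]
-1 dark 1606 [ 0.0951 -0.0284 -0.0107] [ 0.077  -0.0318 -0.0138] [ 0.1104 -0.0269  0.005 ]
1 all 3032 [ 0.09    0.0253 -0.0108] [ 0.06    0.0225 -0.0136] [0.1108 0.0302 0.0066]
1 dark 1590 [ 0.0953  0.024  -0.0108] [ 0.0774  0.0225 -0.0135] [0.1107 0.0276 0.0034]
sphere 3923 [0.5697 0.1466 0.0761] 0.01757057868186415
```

move_arm --increments '[{"xyz":[-1.2,-1.2,12],"roll":0,"grip":48},{"xyz":[0,0,15],"roll":0,"grip":48},{"xyz":[0,0,5],"roll":0,"grip":48},{"xyz":[0,0,0],"roll":0,"grip":48}]'

```text
time_s: 14.85
position: [0.4769, 0.1559, 0.1126]
tcp_rot: [[0.993, -0.122, -0.001], [-0.122, -0.993, -0.0], [-0.001, 0.0, -1.0]]
force: [0.1, 1.6, -0.6]
opening: 0.484
grasp_force: 6.5
```

```bash
python3 tg.py
```

```text
tip [0.56998502 0.14696147 0.1169331 ] yaw -0.12191894925632005 to globe mm [-0.5  0.4 40.9] [ 5.31698709e+00  3.07474188e+01  1.05400851e+02 -2.57374684e-03
  4.39351835e+01  1.02304269e+02]
```

move_arm --increments '[{"xyz":[0,0,10],"roll":0,"grip":48},{"xyz":[0,0,12],"roll":0,"grip":48},{"xyz":[0,0,12],"roll":0,"grip":48},{"xyz":[0,0,6],"roll":0,"grip":48},{"xyz":[0,0,0],"roll":0,"grip":48}]'

```text
time_s: 15.27
position: [0.4767, 0.1561, 0.0722]
tcp_rot: [[0.993, -0.121, -0.002], [-0.121, -0.993, -0.0], [-0.002, 0.0, -1.0]]
force: [-0.6, -0.2, 0.0]
opening: 0.483
grasp_force: 6.5
```

```bash
python3 tg.py; python3 tip.py w8;python3 gl.py pics/w8.npz
```

```text
tip [0.5698254  0.14724622 0.07650485] yaw -0.1214680930872438 to globe mm [-0.3  0.7  0.5] [5.34496147e+00 3.49788809e+01 1.06812792e+02 2.66436916e-03
 3.83083613e+01 1.02302462e+02]
15.2667 [0.4767 0.1561 0.0722] grip 0.4827871556630117 6.454441621899605
-1 all 7862 [ 0.0922 -0.0129 -0.0131] [ 0.06   -0.0345 -0.0232] [ 0.1109 -0.      0.006 ]
-1 dark 1312 [ 0.095  -0.0282 -0.01  ] [ 0.0771 -0.0319 -0.0132] [ 0.1104 -0.0269  0.0055]
1 all 6743 [ 0.0922  0.0124 -0.0121] [ 0.06   0.    -0.023] [0.1108 0.0301 0.0063]
1 dark 1291 [ 0.0951  0.0238 -0.0102] [ 0.0774  0.0226 -0.0131] [0.1106 0.0276 0.0027]
sphere 8558 [0.5697 0.1464 0.076 ] 0.0175951971037534
```

View pics/w8.png

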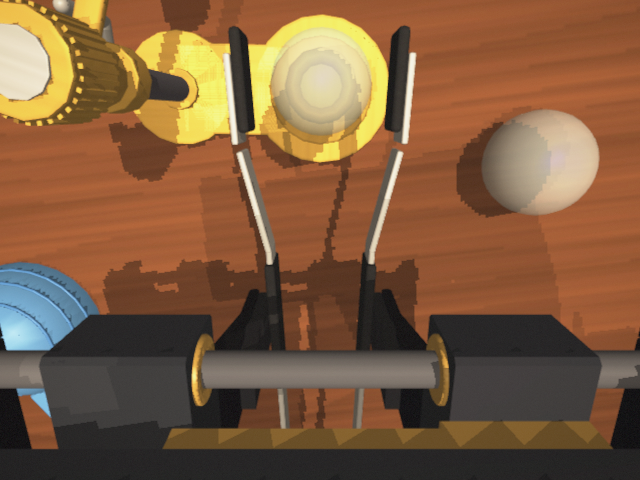

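The globe sits centred between the pads, at (320,85) with the pads at (240,80) and (397,80), and level with them. I squeeze gradually.

move_arm --increments '[{"xyz":[0,0,0.5],"roll":0,"grip":46},{"xyz":[0,0,0],"roll":0,"grip":44},{"xyz":[0,0,0],"roll":0,"grip":42},{"xyz":[0,0,0],"roll":0,"grip":40},{"xyz":[0,0,0],"roll":0,"grip":38}]'

```text
time_s: 15.73
position: [0.4774, 0.1563, 0.0729]
tcp_rot: [[0.993, -0.121, 0.001], [-0.121, -0.993, 0.0], [0.001, -0.0, -1.0]]
force: [1.0, -0.1, -0.6]
opening: 0.4
grasp_force: 8.5
```

move_arm --increments '[{"xyz":[0,0,0],"roll":0,"grip":34},{"xyz":[0,0,0],"roll":0,"grip":30},{"xyz":[0,0,0],"roll":0,"grip":20},{"xyz":[0,0,0],"roll":0,"grip":10},{"xyz":[0,0,0],"roll":0,"grip":0}]'

```text
time_s: 16.15
position: [0.4773, 0.1562, 0.0726]
tcp_rot: [[0.993, -0.121, 0.0], [-0.121, -0.993, -0.0], [0.0, 0.0, -1.0]]
force: [-0.2, -0.9, 0.2]
opening: 0.38
grasp_force: 30.0
```

move_arm --increments '[{"xyz":[0,0,0],"roll":0,"grip":0},{"xyz":[0,0,0],"roll":0,"grip":0},{"xyz":[0,0,0],"roll":0,"grip":0}]'

```text
time_s: 16.4
position: [0.4773, 0.1562, 0.0726]
tcp_rot: [[0.993, -0.121, 0.0], [-0.121, -0.993, -0.0], [0.0, -0.0, -1.0]]
force: [-0.3, -1.1, 0.3]
opening: 0.381
grasp_force: 30.0
```

```bash
python3 tip.py w9;python3 gl.py pics/w9.npz; python3 m.py
```

```text
16.4 [0.4773 0.1562 0.0726] grip 0.3807531277948779 30.00553071498871
-1 all 7495 [ 0.092  -0.0123 -0.0132] [ 0.06   -0.0261 -0.0232] [ 0.1111 -0.      0.0051]
-1 dark 989 [ 0.0953 -0.0197 -0.011 ] [ 0.0774 -0.0231 -0.0136] [ 0.1106 -0.0186  0.0046]
1 all 6415 [ 0.0919  0.0117 -0.0124] [ 0.06    0.     -0.0223] [0.111  0.0228 0.0059]
1 dark 996 [ 0.0958  0.0168 -0.0111] [ 0.0778  0.0159 -0.0138] [0.111  0.0203 0.0016]
sphere 10434 [0.5698 0.1466 0.0731] 0.02029155419446468
[ 0.2 -2.2  0.6] [-0.26 -0.14 -0.09] -0.3972481859356441 102.30269655980237
```

The opening is 33 mm at 30 N, so the pads are on the glass. Now straight up, gently.

move_arm --increments '[{"xyz":[0,0,-3],"roll":0,"grip":0},{"xyz":[0,0,-6],"roll":0,"grip":0},{"xyz":[0,0,-8],"roll":0,"grip":0},{"xyz":[0,0,-10],"roll":0,"grip":0},{"xyz":[0,0,-10],"roll":0,"grip":0}]'

```text
time_s: 16.87
position: [0.477, 0.1564, 0.1106]
tcp_rot: [[0.993, -0.121, -0.0], [-0.121, -0.993, 0.0], [-0.0, -0.0, -1.0]]
force: [0.8, 0.1, -1.9]
opening: 0.381
grasp_force: 30.0
```

move_arm --increments '[{"xyz":[0,0,-12],"roll":0,"grip":0},{"xyz":[0,0,-12],"roll":0,"grip":0},{"xyz":[0,0,-12],"roll":0,"grip":0},{"xyz":[0,0,-12],"roll":0,"grip":0},{"xyz":[0,0,-10],"roll":0,"grip":0}]'

```text
time_s: 17.28
position: [0.4773, 0.1564, 0.1695]
tcp_rot: [[0.993, -0.121, 0.002], [-0.121, -0.993, 0.0], [0.002, -0.0, -1.0]]
force: [-0.3, -0.3, -2.1]
opening: 0.379
grasp_force: 30.0
```

move_arm --increments '[{"xyz":[0,0,-5],"roll":0,"grip":0},{"xyz":[0,0,0],"roll":0,"grip":0},{"xyz":[0,0,0],"roll":0,"grip":0},{"xyz":[0,0,0],"roll":0,"grip":0}]'

```text
time_s: 17.62
position: [0.4767, 0.1562, 0.1723]
tcp_rot: [[0.993, -0.121, -0.001], [-0.121, -0.993, -0.0], [-0.001, 0.0, -1.0]]
force: [-0.0, 0.5, -1.4]
opening: 0.384
grasp_force: 30.0
```

```bash
python3 - <<'E'
from h import *
np.set_printoptions(precision=4,suppress=True)
for n in ("side","wrist"):
    s=bot.read_state();K,T=cam(n,s);im,d=bot.capture(n);P,u,v=cloud(K,T,d)
    if n=="side": cv2.imwrite("pics/fin.png",cv2.resize(im[130:440,220:560,::-1],None,fx=1.9,fy=1.9))
    R=np.array(s["tcp_rot"]);L=(P-s["position"])@R
    q=P[(np.hypot(L[:,0]-.094,L[:,1]+.0015)<.015)&(L[:,2]<.02)&(L[:,2]>-.04)];print(n,len(q),q.mean(0) if len(q) else '',q[:,2].max() if len(q) else '')
    for l in ("globe","angel","igloo","dish"):
        for r in bot.spot_in(l,n)[:3]: print(l,round(r["conf"],2),w(T,r["at"])[0])
print(s["time_s"],s["position"],s["opening"],s["grasp_force"])
E
```

```text
side 15 [0.5759 0.1574 0.1801] 0.1830124203925424
globe 0.94 [0.5121 0.0642 0.032 ]
globe 0.89 [0.6512 0.081  0.0346]
angel 0.77 [ 0.7821 -0.0436  0.0443]
angel 0.15 [0.4415 0.3465 0.0228]
igloo 0.79 [0.4426 0.3476 0.0231]
dish 0.46 [ 0.7745 -0.2377  0.0172]
wrist 6567 [0.5702 0.1464 0.1884] 0.19349475332046304
globe 0.96 [0.5712 0.1444 0.1868]
globe 0.7 [0.5266 0.0543 0.0438]
globe 0.45 [0.5847 0.212  0.1296]
igloo 0.57 [0.4604 0.3277 0.0251]
17.8667 [0.4769 0.1562 0.172 ] 0.38668454684825193 29.994570314884186
```

View pics/fin.png

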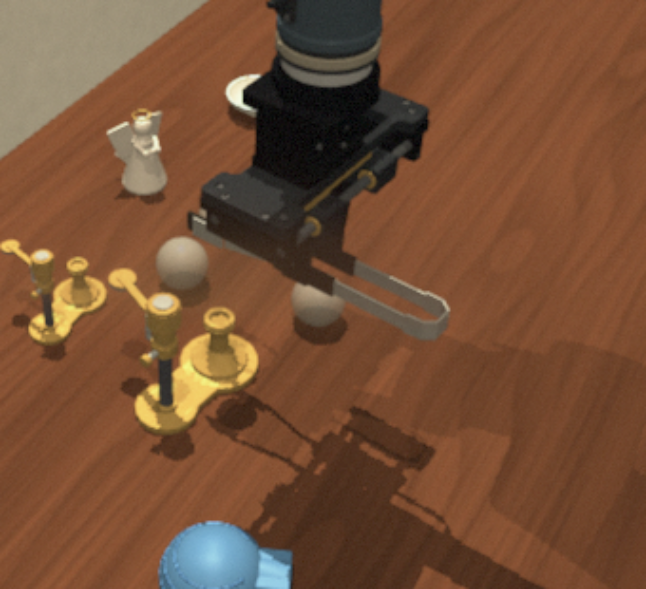

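The view shows the pedestal empty at (220,335), the keeper parked at (122,278), and the bystanders in place. The wrist depth puts the globe's top at 0.1935 m, which is a lift of about 99 mm. I hand in.

```bash
python3 -c "
from rig import bot
print(bot.hand_in())"
```

```text
the job is handed in; nothing more can be done
None
```

The job is handed in: the knob is fully back at its stop, and the globe is held in the tongs about 10 cm above its seat; only the pads touched the glass, and the angel, igloo and dish were left standing.

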